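# Dust off jade blanks and tip them into the tray

### The job

Lay every small jade blank from the black mat into the level steel tipping pan, then take the blue air wand and hold its orange nozzle aimed steadily at the middle of the pan floor, about 10 cm away, for two seconds to blow the grinding dust off, and put the wand back in its rest. Then raise the pan by its handle to the red 60 degree mark, never beyond 75, and hold it there about two seconds so that all the blanks slide out together into the felt-lined wooden tray; swing the pan fully back to level and let go. Leave everything else on the bench where it stands.

Things in the scene. Friction and masses are not known exactly. Their poses are not given: they have to be found in the camera images.
- blank1: jade blank, mid green, a rounded block 38 (its x) x 26 (its y) x 18 high, 45 g; origin at the centre of its underside. Starts flat on the black rubber mat (190 x 240, 3 thick). Three to five blanks are present; absent ones read None
- blank2: jade blank, light green, a rounded block 38 (its x) x 26 (its y) x 18 high, 45 g; origin at the centre of its underside. Starts flat on the black rubber mat (190 x 240, 3 thick). Three to five blanks are present; absent ones read None
- blank3: jade blank, dark green, a rounded block 38 (its x) x 26 (its y) x 18 high, 45 g; origin at the centre of its underside. Starts flat on the black rubber mat (190 x 240, 3 thick). Three to five blanks are present; absent ones read None
- blank4: jade blank, pale green, a rounded block 38 (its x) x 26 (its y) x 18 high, 45 g; origin at the centre of its underside. Starts flat on the black rubber mat (190 x 240, 3 thick). Three to five blanks are present; absent ones read None
- blank5: jade blank, blue green, a rounded block 38 (its x) x 26 (its y) x 18 high, 45 g; origin at the centre of its underside. Starts flat on the black rubber mat (190 x 240, 3 thick). Three to five blanks are present; absent ones read None
- pan (a joint): tilt of the tipping pan in rad: 0 level (its lower stop), grows as the handle end rises, the limit is 1.5; a stiff hinge, so the pan stays where it is left. A yellow pointer on the pan's side moves along a white arc with ticks at 0, 30, 60 (red, longer) and 90 degrees
- pan_floor (a point): centre of the steel pan's inner floor, 85 above the bench when level; the axes turn with the pan: x towards the open pouring lip, y along the hinge, z out of the floor. Inside 152 x 120, side and back walls 40 high and 4 thick, the lip side (+x) open; the floor ends 92 from the centre at the lip
- pan_handle (a point): middle of the pan's black round handle bar, 12 diameter and 98 long, parallel to the hinge (point y). It lies 126 behind pan_floor (-x) and 36 above it, 48 behind the outside of the back wall, on two thin arms 45 to each side of its middle. It turns easily between the fingers
- hinge (a point): middle of the pan's hinge line, 78 ahead (+x) of pan_floor at floor height, 85 above the bench; the axes are those of the fixed stand: x level in the pouring direction, y along the hinge. The handle circles about it at a radius of 207, beginning 204 behind it and 36 above
- tray_floor (a point): centre of the inner floor of the wooden tray fixed below the pan's lip, 11 above the bench, 70 ahead of the hinge; x in the pouring direction. Inside 190 (x) x 126 (y), walls 40 high inside
- wand: cordless air wand: a straight blue square handle 120 long and 22 x 22, origin at its middle on its centre line, x along it towards the orange nozzle (15 diameter, then 9), which reaches to 125 from the origin. 120 g, balanced about 10 ahead of the origin
- wand_tip (a point): the open end of the orange nozzle, 125 ahead of the wand's origin; x is the direction it blows
- rest_seat (a point): where the wand's origin lies when the wand is seated in its rest, 46 above the bench; x along the seated wand. Two green flared forks, 12 thick, stand 44 to each side along x; their floors are 30 wide and 11 below this point, and their sides flare outward, reaching 22 above those floors. The base plate is 6 thick; fingers fit between the forks
- brush: bystander to be left alone: a flat brush with a handle; origin at the centre of its underside (brush: at its own middle)
- boulder: bystander to be left alone: a rough dark green jade stone, 96 wide, 68 high; origin at the centre of its underside (brush: at its own middle)
- bottle: bystander to be left alone: an amber bottle, 60 diameter, 150 high; origin at the centre of its underside (brush: at its own middle)
- jar: bystander to be left alone: a glass jar, 64 diameter, 75 high; origin at the centre of its underside (brush: at its own middle)
- wheel: bystander to be left alone: a terracotta-coloured grinding wheel, 100 diameter, 18 thick, lying flat; origin at the centre of its underside (brush: at its own middle)
- cup: bystander to be left alone: a yellow plastic cup, 68 diameter, 70 high; origin at the centre of its underside (brush: at its own middle)
- slab: bystander to be left alone: a dull green sawn slab 60 x 40 x 12; origin at the centre of its underside (brush: at its own middle)
Not all that is in view belongs to the job. Leave any pink or yellow look-alike of the blank3 alone.

How it is judged:
By the outcome, as a careful person would: the job done as asked, in the order asked, and still so for the second after the job is handed in, with the robot touching nothing.
Of blank1, blank2, blank3, blank4, blank5 only 3 to 5 are there at a start; the rules pass over those that are not, and their reading is None.
At some moment in a run one of blank1, blank2, blank3, blank4, blank5 may be knocked a few centimetres aside while the robot is not near it.
Once in a run the grip may slacken for a moment while it holds something.
It also fails if it takes over 208 s, if anything falls off the work surface, if the arm or the gripper's body presses on something with over 40 N, if the wrist force passes 120 N, or if a joint passes its speed limit or range.

### The arm

A 7-joint arm with a two-finger parallel gripper is mounted at the origin on the work surface. World frame = base frame: x ahead of the robot, y to its left, z up, the work surface at z = 0. Lengths are in m, angles in rad, forces in N, time in s.
With the tool pointing down it reaches from about 0.425 to 0.95 m from the base axis. Payload 4.7 kg.
Tool frame: the origin (TCP) lies on the centre line of the jaws, within the pads' length; the fingertips stand robot.nose_length ahead of it and the grasp point (between the pads) lies 8 mm behind it (robot.nose_length is the distance from the TCP to the fingertips, in m); z points along the fingers, y is the line along which they close (so a half turn about z gives the same grasp; the last joint's range is limited). The gripper opens to 85 mm and grips with 20 to 120 N. Pads are 22 mm wide; open, the fingers measure 114 mm over their backs; the gripper's body (76 mm by 85 mm) begins 54 mm behind the grasp point. The pads swing forward as they close: fully open they stand 13 mm farther back than shut.
Start: joints at [-1.17, 0.469, -0.049, 1.532, 0.024, 1.141, -0.082], TCP at [0.281, 0.614, 0.242] pointing down, gripper open.
Joint ranges: [-2.59, 2.59], [-0.33, 1.99], [-1.39, 1.29], [0.1, 2.45], [-1.04, 4.18], [0.21, 1.99], [-2.66, 2.66]. Speed limits (rad/s): [2.57, 2.57, 3.14, 3.14, 3.14, 3.14, 3.14].

### API

Orientations are given as [roll, pitch, yaw] about the fixed x, y, z axes, in that order (R = Rz(yaw) Ry(pitch) Rx(roll)).
In Python, from plant import robot gives the robot as it stands. Calls block until the motion is done:
- robot.goto(position, orientation): joint-space move of the TCP to a pose.
- robot.move_straight(position, vel=0.15, attitude=None, contact_N=None): straight line of the TCP; attitude=None keeps the orientation; vel is the mean speed in m/s. With contact_N (N) it stops when the force on the tool has changed by that much, and returns True; else False.
- robot.move_joints(angles): joint-space move.
- robot.grip(opening, strength=None): opening from 0.0 (shut) to 1.0 (fully open); strength is the grip in N (None keeps the last); returns when the fingers have stopped.
- robot.sleep(seconds).
- robot.inverse_kinematics(position, orientation): joint angles nearest the present ones, or None.
- robot.sense(): the state.
- robot.grab_frame(name): name is "scene" or "top" or "wrist"; returns a dict with "image" (400x640x3 uint8, red, green, blue), "range_z" (400x640 float32, m along the optical axis (not along the pixel's ray), 0 where there is no reading), "fx", "fy", "cx", "cy" (pixels), "R" (3x3) and "t" (3): a world point X has camera coordinates R X + t. Camera axes: x right, y down, z forward; pixel columns grow to the right and rows downward; lengths in m; the calibration is good to about 2 mm. A picture is of the moment at which its call begins.
A pose or a line that the arm cannot do raises robot.IKError and nothing moves.
- robot.close_job(): hands the job in; it is judged then, once.
The state is a dict: "t": time; "joint_pos": joint angles; "joint_velocities": joint speeds; "effort": joint torques, N m; "tcp_pos": TCP position; "tcp_rot": TCP orientation; "wrist_force": force on the tool from outside, world axes, zero at the start; "torque": the same for the moment, N m; "opening": opening from 0.0 (shut) to 1.0 (fully open); "gripper_force": force on a finger pad.
Only numpy, scipy, OpenCV 4.12 (cv2) and the standard library are available. Lean on these libraries where they do the work, as an engineer would, in place of code of your own. Each camera call takes 0.05 s, during which the arm holds its last target. There are 200 camera calls.

## Working session

There is one attempt and no reset: what is moved stays moved. The work goes in short steps, each a Python script; the robot and the scene stay as the last script left them, time stands still between calls to the robot, and variables do not carry over. Pictures are saved under pics/ and viewed, at most 14 in all, crops included, and the job is handed in when it is done.

```bash
ls; mkdir -p pics; python3 - <<'E'
from plant import robot
import cv2,numpy as np
print(robot.nose_length, robot.sense())
for n in("top","scene"):
    f=robot.grab_frame(n); cv2.imwrite(f"pics/{n}0.png",f["image"][:,:,::-1]); np.savez(f"pics/{n}0.npz",**f)
    print(n,f["fx"],f["fy"],f["cx"],f["cy"],f["R"].round(3).tolist(),f["t"].round(3), -f["R"].T@f["t"])
E
```

```text
pics
0.011 {'t': 0.0, 'joint_pos': array([-1.16987155,  0.4694489 , -0.04859132,  1.53368083,  0.02411843,
        1.14103125, -0.08231978]), 'joint_velocities': array([-7.04719166e-04, -9.79914902e-04,  9.83547638e-06,  2.83250655e-04,
        2.38506582e-04, -6.33698025e-04, -3.20156993e-04]), 'effort': array([ 8.00822745e-04, -5.10297060e+01, -4.64135699e-02, -2.37714618e+01,
        1.06280026e-02,  7.30790329e-03,  1.23497918e-05]), 'tcp_pos': array([0.28104079, 0.61308796, 0.24126193]), 'tcp_rot': array([-3.13961282e+00,  9.23887673e-05,  2.71178399e+00]), 'wrist_force': array([-0.09979471,  0.60118598, -1.03436007]), 'torque': array([ 0.02124481,  0.06280509, -0.03273764]), 'gripper_force': 0.0, 'opening': 0.9985570959362438}
top 362.1145813777849 362.1145813777849 312.18365559609043 191.9668938139546 [[-0.016, -1.0, 0.003], [-0.995, 0.016, -0.102], [0.102, -0.004, -0.995]] [-0.05   0.525  0.922] [ 0.42694153 -0.05502388  0.97119882]
scene 465.94635911367556 465.94635911367556 319.3609722273826 190.93653971341908 [[0.888, 0.459, 0.011], [0.302, -0.566, -0.767], [-0.346, 0.684, -0.642]] [-0.433 -0.116  1.352] [ 0.88830548 -0.79195524  0.78352654]
```

View pics/top0.png

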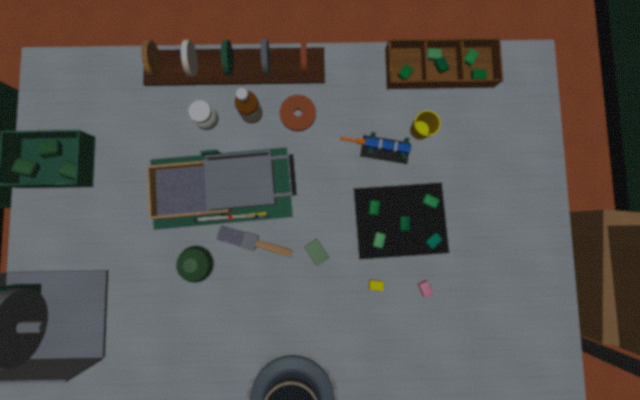

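View pics/scene0.png

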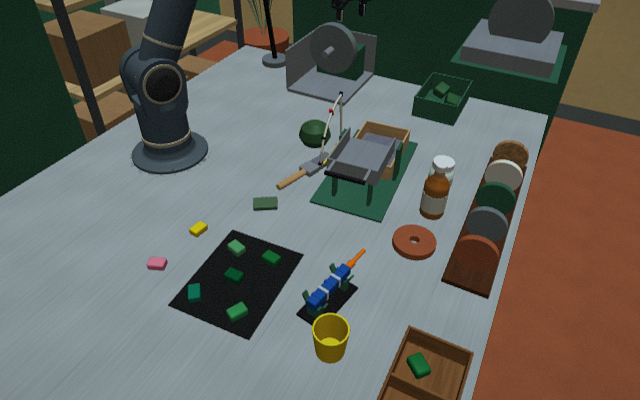

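The top view shows:
- five green blanks on the mat, near (374,208), (431,201), (405,223), (379,240) and (434,241)
- the wand at (388,146), nozzle to the left
- the pan floor near (240,180), handle bar near (292,174)
- the tray to the left near (178,188)

Pink and yellow decoys lie off the mat at (425,288) and (376,285). Next I get coarse positions, then wrist views from close up.

```bash
cat > h.py <<'E'
import numpy as np,cv2
def ray(f,uv,z):
    uv=np.atleast_2d(np.asarray(uv,float)); d=np.c_[(uv[:,0]-f["cx"])/f["fx"],(uv[:,1]-f["cy"])/f["fy"],np.ones(len(uv))]@f["R"]
    c=-f["R"].T@f["t"]; return c+d*((z-c[2])/d[:,2])[:,None]
def cloud(f):
    z=f["range_z"]; v,u=np.mgrid[:400,:640]
    p=np.stack([(u-f["cx"])/f["fx"]*z,(v-f["cy"])/f["fy"]*z,z],-1)
    return (p-f["t"])@f["R"]
def hsv(f): return cv2.cvtColor(np.ascontiguousarray(f["image"]),cv2.COLOR_RGB2HSV)
def proj(f,X):
    c=np.atleast_2d(X)@f["R"].T+f["t"]; return np.c_[c[:,0]/c[:,2]*f["fx"]+f["cx"],c[:,1]/c[:,2]*f["fy"]+f["cy"]]
def blobs(f,m,z,amin):
    """min-area rects (world xy centre, long, short, yaw of long side) of mask blobs cast on plane z"""
    out=[]
    for c in cv2.findContours(m.astype(np.uint8),cv2.RETR_EXTERNAL,cv2.CHAIN_APPROX_NONE)[0]:
        if cv2.contourArea(c)<amin: continue
        P=ray(f,c[:,0],z)[:,:2]; (o,(w,h),a)=cv2.minAreaRect((P*1000).astype(np.float32))
        a=np.radians(a)+(np.pi/2 if h>w else 0)
        uv=c[:,0].mean(0); out.append((np.array(o)/1000,max(w,h),min(w,h),(a+np.pi/2)%np.pi-np.pi/2,uv))
    return out
E
python3 - <<'E'
from h import *
f=dict(np.load("pics/top0.npz")); H=hsv(f); P=cloud(f)
sel=np.zeros((400,640),bool); sel[185:257,357:447]=1
m=sel&(H[...,1]>120)&(H[...,2]>50)&(H[...,0]>40)&(H[...,0]<95)
for b in blobs(f,m,0.021,40): print(b, P[int(b[4][1]),int(b[4][0])].round(3))
for n,uv in dict(panfloor=(239,180),tray=(178,188),handle=(293,174),wand=(388,146),mat=(390,225),bench=(330,320),nose=(347,139)).items():
    print(n,P[uv[1],uv[0]].round(4), H[uv[1],uv[0]])
# pan rim pts
sel=(P[...,2]>0.095)&(P[...,2]<0.16); 
for b in blobs(f,sel,0.12,60): print(b)
E
```

```text
(array([ 0.39314618, -0.3735766 ]), 39.1649169921875, 25.2757625579834, np.float64(-0.824198955741303), array([433.8       , 240.25714286])) [ 0.394 -0.371  0.023]
(array([ 0.43900851, -0.29924026]), 36.644779205322266, 23.59000015258789, np.float64(-0.04126408319412356), array([404.55263158, 222.97368421])) [ 0.442 -0.298  0.02 ]
(array([ 0.48225363, -0.22084128]), 37.08711242675781, 26.330812454223633, np.float64(-0.03250215004970869), array([373.92857143, 207.04761905])) [ 0.482 -0.218  0.021]
(array([ 0.49678922, -0.37066721]), 41.135833740234375, 28.79135513305664, np.float64(1.1430479146218575), array([430.70731707, 200.65853659])) [ 0.498 -0.369  0.021]
panfloor [0.5501 0.1205 0.0887] [111  33 102]
tray [0.5417 0.2973 0.014 ] [117  32  89]
handle [ 0.5566 -0.0142  0.1293] [156  34  38]
wand [ 0.637  -0.2562  0.0555] [109 188 126]
mat [ 0.4346 -0.2652  0.0021] [ 0  0 21]
bench [ 0.1918 -0.0999  0.0027] [100  19 118]
nose [ 0.6585 -0.1517  0.0496] [ 14 194 143]
(array([ 0.06360696, -0.00172808]), 98.17164611816406, 25.50615692138672, np.float64(1.5532201293906462), array([289.59
[... 591 characters left out ...]

(array([0.86711243, 0.3477793 ]), 51.51594543457031, 17.186426162719727, np.float64(0.029844325684782458), array([144.74,  51.82]))
(array([0.86683728, 0.24959509]), 54.01599884033203, 17.214351654052734, np.float64(0.018587347655288466), array([184.29166667,  51.41666667]))
(array([0.86783331, 0.15255969]), 54.29658508300781, 14.77271842956543, np.float64(0.0075956038256095315), array([224.28571429,  50.28571429]))
(array([ 0.86619757, -0.04301656]), 56.74522399902344, 12.34650707244873, np.float64(-0.014701315007510374), array([303.62,  49.94]))
(array([0.86898401, 0.05541774]), 54.165679931640625, 12.334712982177734, np.float64(-0.003406582508374889), array([263.60416667,  49.54166667]))
```

```bash
python3 - <<'E'
from h import *
from plant import robot
V=[("mat",(0.43,-0.30,0.32)),("wand",(0.62,-0.22,0.32)),("pan",(0.54,0.08,0.40))]
ims=[]
for n,p in V:
    robot.goto(p,[np.pi,0,np.pi/2] if 0 else [np.pi,0,0]); robot.sleep(0.3)
    f=robot.grab_frame("wrist"); np.savez(f"pics/w_{n}.npz",**f); cv2.imwrite(f"pics/w_{n}.png",f["image"][:,:,::-1]); ims.append(f["image"])
    c=-f["R"].T@f["t"]; print(n,c.round(3),f["fx"],f["R"].round(2).tolist(),robot.sense()["t"])
m=np.vstack([np.hstack(ims[:2]),np.hstack([ims[2],0*ims[2]])])
cv2.imwrite("pics/mos.png",cv2.resize(m,(800,500),interpolation=cv2.INTER_AREA)[:,:,::-1])
E
```

```text
mat [ 0.512 -0.3    0.452] 316.8072941564903 [[0.0, -1.0, -0.0], [-0.95, -0.0, 0.32], [-0.32, 0.0, -0.95]] 3.7
wand [ 0.701 -0.221  0.453] 316.8072941564903 [[-0.0, -1.0, -0.0], [-0.95, 0.0, 0.31], [-0.31, 0.0, -0.95]] 4.8833
pan [0.622 0.079 0.532] 316.8072941564903 [[-0.0, -1.0, 0.0], [-0.95, 0.0, 0.32], [-0.32, 0.0, -0.95]] 6.45
```

View pics/mos.png

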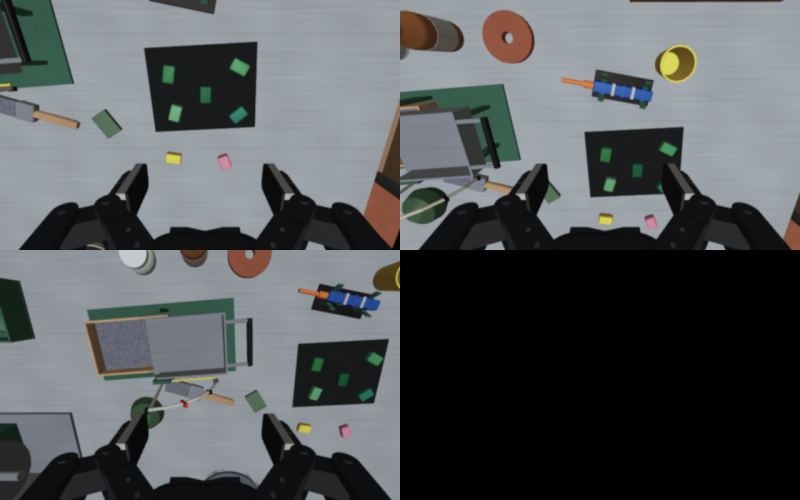

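The wrist mosaic shows all three areas clearly. The mat view (top left) has five blanks, the wand view (top right) has wand and rest near (622,92), and the pan view (bottom left) has tray, pan and handle from (95,320) to (250,345). The white arc stands on the robot side of the pan. Now for precise fits.

```bash
cat >> h.py <<'E'
def find_blanks(f):
    H=hsv(f); P=cloud(f)
    sel=(P[...,0]>0.34)&(P[...,0]<0.56)&(P[...,1]>-0.44)&(P[...,1]<-0.17)&(P[...,2]<0.06)
    m=sel&(H[...,2]>55)&(H[...,1]>90)&(H[...,0]>45)&(H[...,0]<95)
    m=cv2.morphologyEx(m.astype(np.uint8),cv2.MORPH_OPEN,np.ones((3,3)))
    out=[]
    for b in blobs(f,m,0.019,60):
        if 30<b[1]<46 and 20<b[2]<34: out.append(b)
        else: print("odd",b)
    return out
def rect(Q):
    (o,(w,h),a)=cv2.minAreaRect((Q*1000).astype(np.float32)); a=np.radians(a)+(np.pi/2 if h>w else 0)
    return np.array(o).round(1),round(max(w,h),1),round(min(w,h),1),round((a+np.pi/2)%np.pi-np.pi/2,4)
E
python3 - <<'E'
from h import *
f=dict(np.load("pics/w_mat.npz"))
for b in find_blanks(f): print(b[0].round(4),round(b[1],1),round(b[2],1),round(b[3],3), hsv(f)[int(b[4][1]),int(b[4][0])])
for n in("w_pan","w_wand","top0"):
    f=dict(np.load(f"pics/{n}.npz")); P=cloud(f);H=hsv(f);print(n)
    box=(P[...,0]>0.44)&(P[...,0]<0.68)&(P[...,1]>-0.06)&(P[...,1]<0.42)
    hb=box&(H[...,2]<60)&(P[...,2]>0.11)&(P[...,2]<0.14)&(P[...,1]<0.03)
    Q=P[hb]; print("handle",len(Q),rect(Q[:,:2]),np.median(Q[:,2]).round(4), Q[:,:2].mean(0))
    fl=box&(abs(P[...,2]-0.085)<0.006)&(P[...,1]>0)&(P[...,1]<0.22)&(P[...,0]>0.47); Q=P[fl]; print("floor",len(Q),rect(Q[:,:2]),np.median(Q[:,2]).round(4))
    w=box&(abs(P[...,2]-0.125)<0.008)&(P[...,1]>0.0); Q=P[w]; print("walls",rect(Q[:,:2]),np.median(Q[:,2]).round(4))
    t=box&(P[...,2]<0.025)&(P[...,2]>0.008)&(P[...,1]>0.2)&(H[...,1]<70); print("tray",rect(P[t][:,:2]),np.median(P[t][:,2]).round(4))
    wb=(P[...,0]>0.55)&(P[...,0]<0.72)&(P[...,1]>-0.36)&(P[...,1]<-0.08)&(P[...,2]>0.03)&(P[...,2]<0.09)
    bl=wb&(H[...,0]>100)&(H[...,0]<130)&(H[...,1]>120); Q=P[bl]; print("wand",rect(Q[:,:2]),np.percentile(Q[:,2],[50,95]).round(4), Q[:,:2].mean(0).round(4))
    og=wb&(H[...,0]<20)&(H[...,1]>120)&(P[...,1]>-0.22); Q=P[og]; print("nozzle",rect(Q[:,:2]),np.median(Q[:,2]).round(4))
    # arc
    a=(P[...,0]>0.40)&(P[...,0]<0.50)&(P[...,1]>-0.1)&(P[...,1]<0.3)&(P[...,2]>0.11)&(P[...,2]<0.4); Q=P[a]
    if len(Q): print("arc",len(Q),np.percentile(Q,[2,98],axis=0).round(3).tolist())
E
```

```text
odd (array([ 0.38691513, -0.23847264]), 30.28881072998047, 12.86545181274414, np.float64(-0.8316958207889034), array([283.88, 188.18]))
[ 0.3937 -0.3751] 38.0 27.4 -0.869 [ 82 147 130]
[ 0.4398 -0.3008] 35.6 23.5 0.001 [ 73 138 107]
[ 0.4826 -0.2219] 38.0 25.6 -0.141 [ 69 127 135]
[ 0.4977 -0.3722] 39.3 26.7 1.13 [ 69 115 164]
w_pan
handle 603 (array([557.9, -12.5]), 95.0, 10.4, np.float64(0.0708)) 0.1266 [ 0.55929137 -0.01217217]
floor 10080 (array([547.5, 122.1]), 180.6, 149.2, np.float64(1.5078)) 0.0854
walls (array([536. ,  92.6]), 194.5, 155.9, np.float64(-1.4951)) 0.125
tray (array([541.2, 284. ]), 177.5, 171.3, np.float64(0.0727)) 0.0129
wand (array([ 641.9, -255.5]), 119.6, 26.1, np.float64(1.3519)) [0.0571 0.0588] [ 0.6417 -0.2521]
nozzle (array([ 658.4, -165.2]), 65.9, 14.4, np.float64(1.3921)) 0.0507
arc 1677 [[0.453, 0.036, 0.111], [0.494, 0.184, 0.22]]
w_wand
handle 989 (array([544.3,  -9.7]), 122.7, 46.0, np.float64(-0.3228)) 0.1262 [ 0.56095902 -0.01482872]
floor 8653 (array([555.5, 120.1]), 172.2, 144.3, np.float64(-1.4992)) 0.0855
walls (array([537.4,  90.6]), 185.9,
[... 173 characters left out ...]
574 0.0589] [ 0.6426 -0.2558]
nozzle (array([ 658.1, -165.6]), 63.8, 13.4, np.float64(1.3961)) 0.051
arc 1940 [[0.457, 0.03, 0.111], [0.496, 0.178, 0.192]]
top0
handle 154 (array([555.9, -11.7]), 93.1, 9.6, np.float64(0.0761)) 0.1275 [ 0.55658296 -0.01182098]
floor 3163 (array([548.1, 120. ]), 185.0, 148.9, np.float64(1.5156)) 0.086
walls (array([535.8,  93.7]), 191.6, 156.9, np.float64(-1.5049)) 0.1253
tray (array([536.3, 284.6]), 197.1, 149.9, np.float64(0.1451)) 0.0133
wand (array([ 644.1, -255.7]), 115.7, 28.8, np.float64(1.3913)) [0.0579 0.0608] [ 0.6401 -0.2542]
nozzle (array([ 655.6, -164.2]), 62.1, 13.1, np.float64(1.4881)) 0.0516
arc 371 [[0.45, 0.033, 0.113], [0.492, 0.185, 0.222]]
```

```bash
cat >> h.py <<'E'
PHI=np.pi/2+0.071
PX=np.array([np.cos(PHI),np.sin(PHI),0]); PY=np.array([-PX[1],PX[0],0])
FLOOR=np.array([0.5490,0.1132,0.085]); HANDLE=np.array([0.558,-0.0125,0.121]); HINGE=FLOOR+0.078*PX
WAND=np.array([0.6415,-0.256,0.046]); WYAW=1.39
E
sed -i 's/H\[...,2\]>55)&(H\[...,1\]>90)/H[...,2]>60)\&(H[...,1]>65)/' h.py
python3 - <<'E'
from h import *
f=dict(np.load("pics/w_mat.npz"))
for b in find_blanks(f): print(b[0].round(4),round(b[1],1),round(b[2],1),round(b[3],3), hsv(f)[int(b[4][1]),int(b[4][0])])
for n in("w_pan","top0"):
    f=dict(np.load(f"pics/{n}.npz")); P=cloud(f)
    q=(P-FLOOR); a=np.stack([q@PX,q@PY,q[...,2]],-1)
    for lo,hi in((-.12,.2),):
        m=(a[...,1]>0.067)&(a[...,1]<0.13)&(abs(a[...,0]-.04)<.2)&(a[...,2]>0.0); Q=a[m]
        for z0 in np.arange(0,0.18,0.02):
            s=Q[(Q[:,2]>=z0)&(Q[:,2]<z0+.02)]
            if len(s)>3: print(n,round(z0+.085,3),len(s),np.percentile(s[:,:2],[2,50,98],axis=0).round(3).tolist())
from plant import robot
def R(o):
    from scipy.spatial.transform import Rotation as T; return T.from_matrix(o).as_euler("xyz")
for e in (30,40,50,60):
    e=np.radians(e); D=PX*np.cos(e)-np.array([0,0,1])*np.sin(e)
    tz=-PX*np.sin(e)-np.array([0,0,1])*np.cos(e); ty=np.cross(tz,D)
    o=FLOOR-D*0.225; print(np.degrees(e),o.round(3),robot.inverse_kinematics(o+0.008*tz,R(np.c_[D,ty,tz])))
for d in (0,30,60,65):
    an=np.arctan2(.036,-.204)-np.radians(d); p=HINGE+.207*(PX*np.cos(an)+np.array([0,0,np.sin(an)]))
    print(d,p.round(3),robot.inverse_kinematics(p-[0,0,.008],[np.pi,0,.071]))
E
```

```text
[ 0.3938 -0.375 ] 37.6 26.3 -0.871 [ 81 148 131]
[ 0.3977 -0.2322] 40.1 26.9 -0.272 [ 66  87 173]
[ 0.4391 -0.3008] 34.3 23.5 0.001 [ 73 138 107]
[ 0.4826 -0.2219] 37.6 25.2 -0.145 [ 69 127 135]
[ 0.4976 -0.3723] 38.5 26.6 1.102 [ 69 115 164]
w_pan 0.085 360 [[-0.056, 0.075], [0.009, 0.082], [0.09, 0.091]]
w_pan 0.105 205 [[-0.051, 0.075], [0.07, 0.08], [0.091, 0.089]]
w_pan 0.125 70 [[-0.048, 0.083], [-0.039, 0.087], [0.074, 0.092]]
w_pan 0.145 122 [[-0.041, 0.084], [-0.032, 0.088], [0.074, 0.095]]
w_pan 0.165 127 [[-0.027, 0.085], [-0.013, 0.088], [0.074, 0.092]]
w_pan 0.185 222 [[-0.008, 0.087], [0.014, 0.088], [0.073, 0.093]]
w_pan 0.205 384 [[0.005, 0.087], [0.053, 0.09], [0.079, 0.095]]
top0 0.085 53 [[-0.057, 0.076], [-0.04, 0.083], [0.086, 0.095]]
top0 0.105 55 [[-0.052, 0.075], [0.066, 0.079], [0.09, 0.093]]
top0 0.125 12 [[-0.048, 0.089], [-0.044, 0.091], [-0.041, 0.093]]
top0 0.145 28 [[-0.041, 0.088], [-0.034, 0.091], [-0.027, 0.096]]
top0 0.165 24 [[-0.027, 0.088], [-0.02, 0.09], [-0.011, 0.093]]
top0 0.185 34 [[-0.011, 0.088], [0.003, 0.091], [0.022, 0.094]]
top0 0.205 
[... 277 characters left out ...]
4304
 -0.39362615]
50.0 [ 0.559 -0.031  0.257] [-0.94062673  0.4870242   0.71770499  1.90441594  0.60606318  1.12769672
 -0.52506859]
59.99999999999999 [0.557 0.001 0.28 ] [-1.01985102  0.54378478  0.71183269  1.87476398  0.6899382   1.26266459
 -0.61819429]
0 [ 0.558 -0.012  0.121] [-0.60614325  0.52104658  0.74024632  1.97038897 -0.47305058  0.82850054
 -1.1028198 ]
30 [0.555 0.033 0.218] [-0.77350296  0.38913613  0.83078516  1.89207542 -0.33798754  1.00640365
 -1.29546916]
60 [0.548 0.12  0.28 ] [-0.94028439  0.32271737  0.83024148  1.80613707 -0.26216266  1.12717201
 -1.52161479]
65 [0.547 0.138 0.285] [-0.96452058  0.32125881  0.82432923  1.79278317 -0.25801962  1.13948744
 -1.55632531]
```

```bash
cat >> h.py <<'E'
SLOTS=[(-.042,-.032),(-.042,.022),(.006,-.032),(.006,.022),(.054,-.005)]
PZ=0.017
def look(robot,name=None,p=(0.43,-0.30,0.32)):
    robot.goto(p,[np.pi,0,0]); robot.sleep(0.15); f=robot.grab_frame("wrist")
    if name: cv2.imwrite(f"pics/{name}.png",f["image"][:,:,::-1])
    return f
def pick_place(robot,k):
    robot.grip(0.6,60); B=find_blanks(look(robot)); print("seen",[(b[0].round(3).tolist(),round(b[3],2)) for b in B])
    if not B: return False
    b=max(B,key=lambda b:b[0][1]); x,y=b[0]; yaw=b[3]
    robot.goto([x,y,0.12],[np.pi,0,yaw]); robot.move_straight([x,y,PZ],0.12)
    robot.grip(0.0,60); o=robot.sense()["opening"]; print("grip",o)
    robot.move_straight([x,y,0.26],0.25); o=robot.sense()["opening"]
    if o<0.2: print("missed",o); return False
    s=FLOOR+SLOTS[k][0]*PX+SLOTS[k][1]*PY
    robot.move_straight([s[0],s[1],0.26],0.3,attitude=[np.pi,0,0.071])
    o=robot.sense()["opening"]; print("over pan",o)
    if o<0.2: return False
    c=robot.move_straight([s[0],s[1],PZ+0.084],0.15,contact_N=8); print("contact",c,robot.sense()["tcp_pos"])
    robot.grip(0.39); robot.move_straight([s[0],s[1],0.26],0.3); print("t",robot.sense()["t"]); return True
E
python3 - <<'E'
from h import *
from plant import robot
print(pick_place(robot,0))
f=robot.grab_frame("wrist"); cv2.imwrite("pics/p1.png",f["image"][:,:,::-1])
E
```

```text
seen [([0.394, -0.375], np.float64(-0.87)), ([0.398, -0.232], np.float64(-0.27)), ([0.439, -0.301], np.float64(-0.0)), ([0.483, -0.222], np.float64(-0.14)), ([0.498, -0.372], np.float64(1.13))]
grip 0.28879316285245876
over pan 0.2845528264164821
contact True [0.58248868 0.07319243 0.09993622]
t 15.15
True
```

View pics/p1.png

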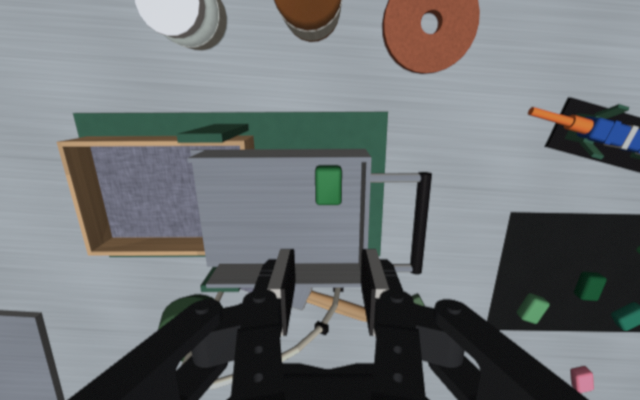

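The blank lies flat at (328,186), in the back far corner of the pan, as planned. On with the other four.

```bash
python3 - <<'E'
from h import *
from plant import robot
for k in range(1,5):
    if not pick_place(robot,k): print("STOP",k); break
f=look(robot); print("left",len(find_blanks(f)))
f=look(robot,"p2",(0.54,0.08,0.40)); np.savez("pics/p2.npz",**f)
E
```

```text
seen [([0.394, -0.375], np.float64(-0.88)), ([0.398, -0.232], np.float64(-0.27)), ([0.439, -0.301], np.float64(0.0)), ([0.498, -0.372], np.float64(1.1))]
grip 0.2869537536354848
over pan 0.2841805117988094
contact False [0.53075898 0.0696561  0.1017093 ]
t 23.9583
seen [([0.394, -0.375], np.float64(-0.87)), ([0.439, -0.301], np.float64(0.0)), ([0.498, -0.372], np.float64(1.1))]
grip 0.28595610888727957
over pan 0.28414773224703516
contact True [0.57922001 0.1212176  0.09992129]
t 32.8583
seen [([0.394, -0.375], np.float64(-0.87)), ([0.498, -0.372], np.float64(1.1))]
grip 0.28317155331482047
over pan 0.2826539468098513
contact True [0.52542424 0.11804844 0.11329262]
t 42.25
seen [([0.394, -0.375], np.float64(-0.87))]
grip 0.28439227180933585
over pan 0.28743179507724376
contact True [0.54888735 0.16699812 0.09990353]
t 51.7667
left 0
```

View pics/p2.png

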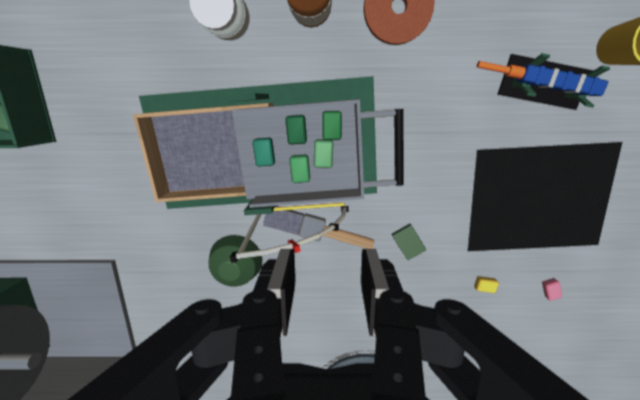

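All five blanks lie flat inside the pan, at (332,125), (296,130), (264,152), (300,169) and (323,153), and the mat is empty. Next is the wand.

```bash
cat >> h.py <<'E'
from scipy.spatial.transform import Rotation as T
Z=np.array([0,0,1.])
def aim(e,dist=0.1,up=0.,corr=0.):
    e=np.radians(e); D=PX*np.cos(e)-Z*np.sin(e); tz=-PX*np.sin(e)-Z*np.cos(e); ty=np.cross(tz,D)
    o=FLOOR-D*(dist+0.125-corr)+Z*up
    return o+0.008*tz, T.from_matrix(np.c_[D,ty,tz]).as_euler("xyz")
E
python3 - <<'E'
from h import *
from plant import robot
robot.move_straight([0.6,-0.1,0.32],0.3); robot.grip(0.6,80)
w=WAND-[0,0,.008]; q=[np.pi,0,WYAW]
robot.goto(w+[0,0,.10],q); print(robot.sense()["joint_pos"].round(2)); robot.move_straight(w,0.12)
robot.grip(0.0,100); s=robot.sense(); print("grip",s["opening"],s["tcp_pos"])
robot.move_straight(w+[0,0,.28],0.2); print(robot.sense()["opening"])
p,o=aim(45,up=.08); robot.goto(p,o); print(robot.sense()["joint_pos"].round(2))
p,o=aim(45); robot.move_straight(p,0.1); robot.sleep(0.2); s=robot.sense(); print(s["opening"],s["t"],s["tcp_pos"]-p)
ims=[]
for n in("scene","top","wrist"):
    f=robot.grab_frame(n); np.savez(f"pics/a_{n}.npz",**f); ims.append(f["image"])
    H=hsv(f);P=cloud(f); m=(H[...,0]<20)&(H[...,1]>120)&(P[...,2]>0.13)&(np.linalg.norm(P-FLOOR,axis=-1)<.2)
    Q=P[m]; 
    if len(Q): i=np.argmin(np.linalg.norm(Q-FLOOR,axis=1)); D=np.linalg.svd(Q-Q.mean(0))[2][0] if len(Q)>5 else 0; print(n,len(Q),Q.mean(0).round(4),Q[i].round(4),D)
e=np.radians(45);D=PX*np.cos(e)-Z*np.sin(e); print("expected tip",FLOOR-.1*D,D)
cv2.imwrite("pics/a.png",cv2.resize(np.vstack([np.hstack(ims[:2]),np.hstack([ims[2],0*ims[2]])]),(800,500),interpolation=cv2.INTER_AREA)[:,:,::-1])
E
```

```text
[-0.06  0.65  0.58  1.62 -0.41  1.    0.47]
grip 0.24327368601625313 [ 0.6420977  -0.25630745  0.03918359]
0.23482470602383454
[-1.01  0.39  0.87  1.84  0.52  1.18 -0.34]
0.2366405895458385 63.0417 [2.86789664e-04 7.24518589e-05 4.99958250e-04]
scene 13 [0.5601 0.0246 0.1699] [0.556  0.035  0.1569] [-0.14252393  0.69111405 -0.70855366]
top 11 [0.4564 0.1151 0.2083] [0.4597 0.1183 0.2043] [-0.70592778 -0.50163734  0.50002595]
wrist 4550 [0.5566 0.0181 0.1898] [0.5513 0.0335 0.166 ] [-0.01451989  0.21081662  0.97741778]
expected tip [0.55401624 0.04266747 0.15571068] [-0.05016241  0.70532527 -0.70710678]
```

View pics/a.png

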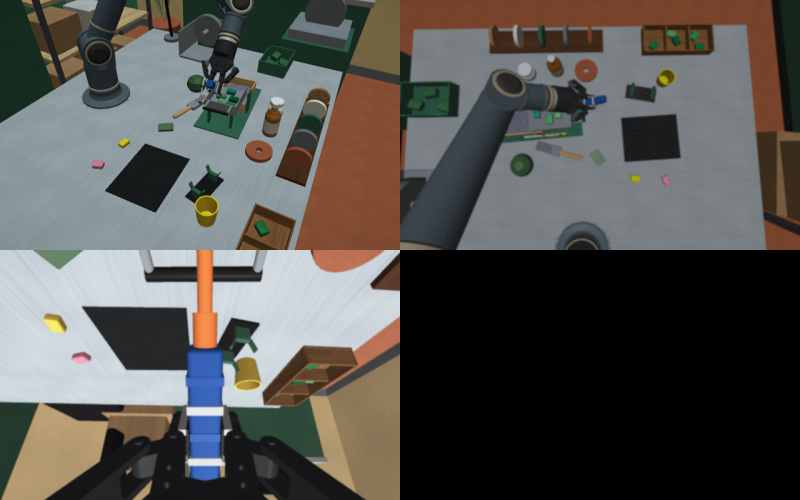

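The wand is gripped squarely. In the wrist view it runs straight along the centre line (205,250–470), and its tip is within a few mm of the point 10 cm from the pan floor middle. I'll hold it there, then return it.

```bash
python3 - <<'E'
from h import *
from plant import robot
robot.sleep(2.5); s=robot.sense(); print(s["opening"],s["t"])
f=robot.grab_frame("wrist"); a=np.load("pics/a_wrist.npz")["image"]; print("diff",np.abs(a[0:400,300:350].astype(int)-f["image"][0:400,300:350]).mean())
p,o=aim(45,up=.08); robot.move_straight(p,0.12)
w=WAND-[0,0,.008]; q=[np.pi,0,WYAW]
robot.goto(w+[0,0,.28],q); robot.move_straight(w+[0,0,.05],0.2); robot.sleep(0.2)
f=robot.grab_frame("wrist"); cv2.imwrite("pics/r0.png",f["image"][:,:,::-1])
H=hsv(f);P=cloud(f); m=(H[...,0]<20)&(H[...,1]>120)&(abs(P[...,2]-.1)<.03)&(P[...,1]>-.25)&(P[...,1]<-.1)
print("nozzle",rect(P[m][:,:2]),np.median(P[m][:,2]),"expect centre",(WAND[:2]+.0925*np.array([np.cos(WYAW),np.sin(WYAW)])), robot.sense()["opening"])
E
```

```text
0.24036436507388623 65.6917
diff 0.6919333333333333
nozzle (array([ 656.8, -197.1]), 103.6, 21.2, np.float64(-1.5534)) 0.10094583329691012 expect centre [ 0.6581327  -0.16500767] 0.2430254123025118
```

View pics/r0.png

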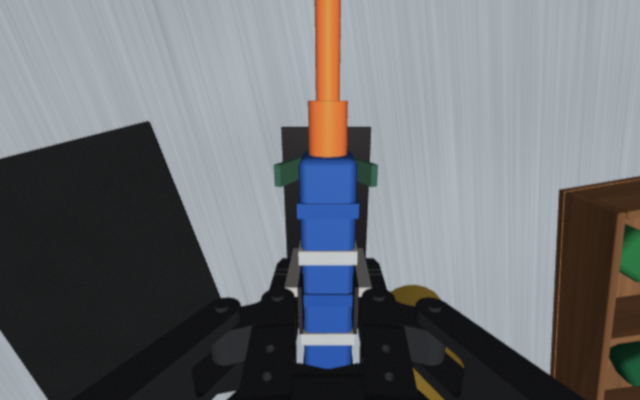

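The wand is centred over the rest, with the forks symmetric about it at (287,173) and (366,173). Lowering it now.

```bash
python3 - <<'E'
from h import *
from plant import robot
w=WAND-[0,0,.008]; q=[np.pi,0,WYAW]
c=robot.move_straight(w+[0,0,.001],0.06,contact_N=10); s=robot.sense(); print(c,s["tcp_pos"],s["wrist_force"])
robot.grip(0.6); robot.move_straight(w+[0,0,.15],0.15)
f=look(robot,"r1",(0.62,-0.22,0.32)); P=cloud(f);H=hsv(f)
wb=(P[...,0]>0.55)&(P[...,0]<0.72)&(P[...,1]>-0.36)&(P[...,1]<-0.08)&(P[...,2]>0.03)&(P[...,2]<0.09)
for n,m in(("wand",(H[...,0]>100)&(H[...,0]<130)&(H[...,1]>120)),("nozzle",(H[...,0]<20)&(H[...,1]>120)&(P[...,1]>-.22))):
    Q=P[wb&m]; print(n,rect(Q[:,:2]),np.percentile(Q[:,2],[50,95]).round(4))
# approach the handle
y=[np.pi,0,.071]; h=HANDLE-[0,0,.008]
robot.goto(h+[0,0,.10],y); robot.grip(0.45,50); print(robot.sense()["joint_pos"].round(2))
robot.sleep(.2); f=robot.grab_frame("wrist"); cv2.imwrite("pics/h0.png",f["image"][:,:,::-1]); P=cloud(f); H=hsv(f)
hb=(H[...,2]<60)&(P[...,2]>0.115)&(P[...,2]<0.135)&(abs(P[...,1]+.0125)<.025)&(P[...,0]>.5)&(P[...,0]<.62); print("handle",rect(P[hb][:,:2]),np.median(P[hb][:,2]),robot.sense()["t"])
E
```

```text
True [ 0.64076748 -0.25556105  0.03918406] [-1.05865855  0.93238967  3.86573748]
wand (array([ 639.7, -255.4]), 117.4, 28.0, np.float64(1.3876)) [0.0573 0.0588]
nozzle (array([ 658. , -164.9]), 64.2, 13.6, np.float64(1.3881)) [0.0511 0.0544]
[-0.88  0.53  1.16  1.89 -0.55  1.09 -1.  ]
handle (array([558.4, -13. ]), 97.2, 10.3, np.float64(0.0782)) 0.12666633223186322 74.3
```

View pics/h0.png

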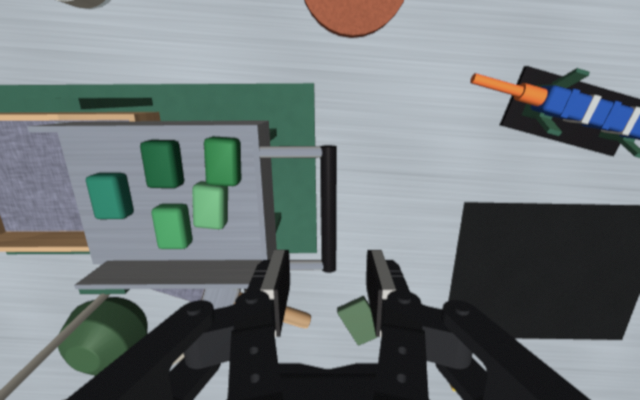

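The wand is back at its starting pose: nozzle centre (658,−165) mm, yaw 1.388. The handle bar, at (329,208) in the picture, was re-measured and matches. Now grip it and raise the pan.

```bash
cat >> h.py <<'E'
def hp(d):
    an=np.arctan2(.036,-.204)-np.radians(d); return HINGE+.207*(PX*np.cos(an)+Z*np.sin(an))-[0,0,.008]
E
python3 - <<'E'
from h import *
from plant import robot
robot.move_joints([-0.7735,0.3891,0.8308,1.8921,-0.338,1.0064,-1.2955])
h=HANDLE-[0,0,.008]; robot.move_straight(h+[0,0,.10],0.2,attitude=[np.pi,0,.071]); print(robot.sense()["joint_pos"].round(2))
c=robot.move_straight(h,0.12,contact_N=15); print("c",c)
robot.grip(0.0,60); s=robot.sense(); print(s["opening"],s["tcp_pos"]-h,hp(0)-h,s["wrist_force"])
if 0.08<s["opening"]<0.22:
    for d in(8,16,24,32,40,47,54,60.5):
        robot.move_straight(hp(d),0.11); s=robot.sense(); print(d,s["opening"].__round__(3),np.linalg.norm(s["wrist_force"]).round(1),(s["tcp_pos"]-hp(d)).round(4),s["t"])
        if np.linalg.norm(s["wrist_force"])>80: break
    robot.sleep(0.6)
    for n in("scene","wrist"):
        f=robot.grab_frame(n); np.savez(f"pics/u_{n}.npz",**f); cv2.imwrite(f"pics/u_{n}.png",f["image"][:,:,::-1])
    print(robot.sense()["opening"],robot.sense()["t"],robot.sense()["joint_pos"].round(2))
E
python3 - <<'E'
import cv2;a=cv2.imread("pics/u_scene.png")[60:260,230:480];cv2.imwrite("pics/u_c.png",cv2.resize(a,None,fx=2.4,fy=2.4,interpolation=2))
E
```

```text
[-0.69  0.39  0.84  1.88 -0.34  1.02 -1.21]
c False
0.11496718437409789 [ 0.00055541 -0.00070975  0.00086689] [-7.21413390e-05  1.66875515e-04 -2.64358808e-05] [-0.69271251 -2.79798277  5.18184692]
8 0.119 5.4 [ 0.0006 -0.0013  0.0003] 76.8583
16 0.114 6.1 [ 0.0006 -0.0018  0.0004] 77.275
24 0.113 7.8 [ 0.0006 -0.0024  0.0007] 77.6917
32 0.115 10.9 [ 0.0006 -0.0032  0.0011] 78.1083
40 0.115 14.7 [ 0.0006 -0.004   0.0018] 78.525
47 0.111 19.2 [ 0.0006 -0.0048  0.0025] 78.9083
54 0.115 23.6 [ 0.0006 -0.0046  0.003 ] 79.2917
60.5 0.115 24.6 [ 0.0003 -0.0036  0.0033] 79.6583
0.11642018177896235 80.3583 [-0.96  0.33  0.86  1.8  -0.27  1.14 -1.51]
```

View pics/u_c.png

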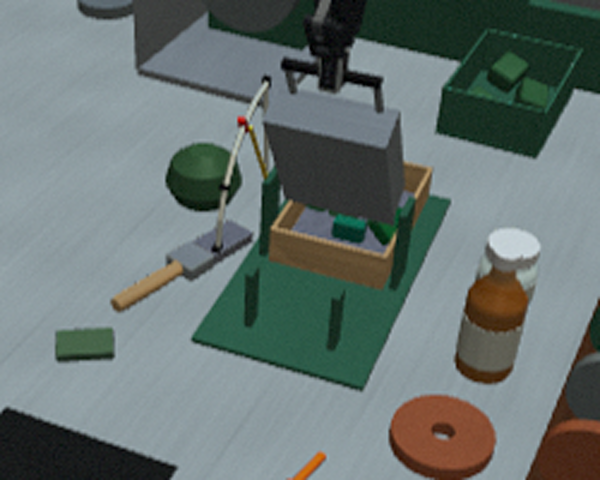

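The yellow pointer ends at the red mark (243,120), and blanks show in the tray at (350,227). I'll finish the hold, check the pan is empty, then swing it back.

```bash
python3 - <<'E'
from h import *
from plant import robot
robot.sleep(1.6); f=robot.grab_frame("wrist"); np.savez("pics/u2.npz",**f); cv2.imwrite("pics/u2.png",f["image"][:,:,::-1]); s=robot.sense(); print(s["t"],s["opening"],s["tcp_pos"]-hp(60))
r=s["tcp_pos"]+[0,0,.008]-HINGE; print("deg",np.degrees(np.arctan2(.036,-.204)-np.arctan2(r[2],r@PX)),np.hypot(r[2],r@PX))
E
```

```text
82.0083 0.1157808891292865 [ 0.00015929 -0.00184409  0.00396296]
deg 59.89581602206013 0.2113572536888214
```

View pics/u2.png

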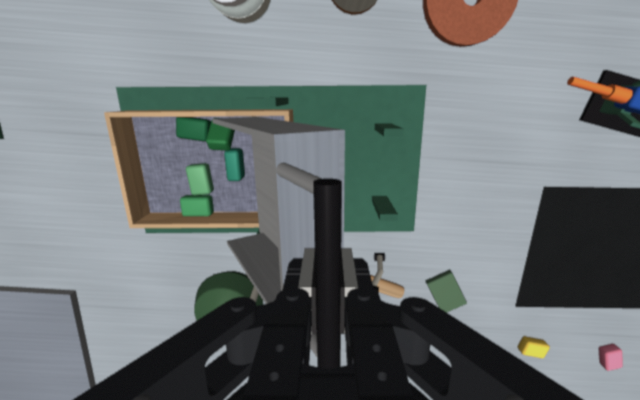

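All five blanks are in the tray. The pan was at 59.9° for over 2 s, so I'm swinging it back.

```bash
python3 - <<'E'
from h import *
from plant import robot
robot.sleep(0.2)
for d in(52,44,36,28,20,12,5,0):
    robot.move_straight(hp(d),0.11); s=robot.sense(); print(d,round(s["opening"],3),np.linalg.norm(s["wrist_force"]).round(1),(s["tcp_pos"]-hp(d)).round(4))
c=robot.move_straight(hp(0)-[0,0,.005],0.03,contact_N=20); s=robot.sense(); print(c,(s["tcp_pos"]-hp(0)).round(4),s["wrist_force"])
robot.grip(0.45); robot.sleep(.2); p=s["tcp_pos"]; robot.move_straight([p[0],p[1],p[2]+.2],0.15)
f=look(robot,"e",(0.54,0.04,0.42)); np.savez("pics/e.npz",**f); P=cloud(f);H=hsv(f)
hb=(H[...,2]<60)&(P[...,2]>0.105)&(P[...,2]<0.15)&(abs(P[...,1]+.0125)<.025)&(P[...,0]>.5)&(P[...,0]<.62); print("handle",rect(P[hb][:,:2]),np.median(P[hb][:,2]),robot.sense()["t"])
for r in(-.06,-.03,0,.03,.06):
    q=FLOOR+r*PX; u,v=proj(f,q)[0].astype(int); print(r,np.median(P[v-2:v+3,u-2:u+3,2]).round(4))
E
```

```text
52 0.116 16.1 [ 0.0004 -0.0046  0.0018]
44 0.119 11.2 [ 0.0004 -0.0039  0.0007]
36 0.114 8.8 [ 0.0005 -0.0029  0.0004]
28 0.116 7.3 [ 0.0004 -0.0022 -0.0003]
20 0.116 6.7 [ 0.0006 -0.0015 -0.0003]
12 0.115 7.9 [ 0.0005 -0.0012 -0.0008]
5 0.112 7.5 [ 0.0006 -0.0009 -0.0009]
0 0.114 7.0 [ 0.0005 -0.0008 -0.0009]
True [ 0.0006 -0.0009 -0.0012] [-2.0005119   0.51644411  9.12336789]
handle (array([557.9, -12.6]), 94.9, 9.6, np.float64(0.0724)) 0.12668296270136514 88.45
-0.06 0.0855
-0.03 0.0852
0 0.0856
0.03 0.0854
0.06 0.0853
```

View pics/e.png

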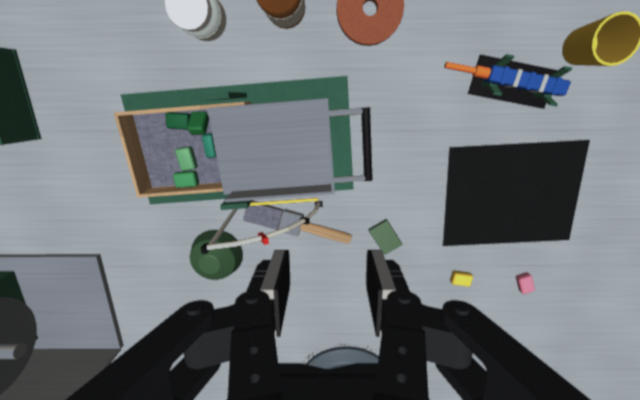

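The pan is level: its floor reads 85 mm all along and the pointer is at 0. The five blanks are in the tray, the wand is seated, and everything else stands where it was. The arm is clear, so I'm handing in.

```bash
python3 -c "
from plant import robot
print(robot.close_job())"
```

```text
the job is handed in; nothing more can be done
None
```

The job is handed in at about 88 s of robot time: five blanks tipped into the tray after the 2.5 s air blow, the wand back in its rest, the pan back at level and released, and nothing else on the bench visibly moved.

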